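Pack a row of potted succulents into a carrier tray in the same order

TASK

Pack the four potted succulents from the saucers on the aluminium rack into the black carrier tray, one pot to a pocket and in the same left-to-right order as they stand on the rack. Put the two low pots in first, while the tall pots wait on their saucers; the tall ones go in last, so that they never stand in the way. Set every pot down upright on the pocket floor without dropping or tipping it.

Things in the scene. Friction and masses are not known exactly. Their poses are not given: they have to be found in the camera images.
- terracotta_pot_mid (a point): A low terracotta-brown pot with a round green globe cactus: loose, rigid, round, 60 mm tall, foot 40 mm across, with a straight rim band 52 mm across over the top 16 mm (grip it there, from above). The plant stays within the rim and stands at most 19 mm above it. Point: on the axis half-way up, 30 mm above the underside; z up the axis. About 140 g.
- white_pot_mid (a point): A low white pot with a pale blue-green rosette succulent: loose, rigid, round, 60 mm tall, foot 40 mm across, with a straight rim band 52 mm across over the top 16 mm (grip it there, from above). The plant stays within the rim and stands at most 19 mm above it. Point: on the axis half-way up, 30 mm above the underside; z up the axis. About 140 g.
- sage_pot_mid (a point): A tall grey-green pot with a dark green spiky-leaved succulent: loose, rigid, round, 110 mm tall, foot 40 mm across, with a straight rim band 52 mm across over the top 16 mm (grip it there, from above). The plant stays within the rim and stands at most 19 mm above it. Point: on the axis half-way up, 55 mm above the underside; z up the axis. About 240 g.
- mustard_pot_mid (a point): A tall mustard-yellow pot with a dark red-purple rosette succulent: loose, rigid, round, 110 mm tall, foot 40 mm across, with a straight rim band 52 mm across over the top 16 mm (grip it there, from above). The plant stays within the rim and stands at most 19 mm above it. Point: on the axis half-way up, 55 mm above the underside; z up the axis. About 240 g.
- terracotta_saucer: Saucer in the colour of the terracotta pot, which stands in it at the start; fixed on the rack. 68 mm across the rim, 9 mm high, inner floor about 52 mm across and 3 mm above its origin, which is the centre of its underside.
- white_saucer: Saucer in the colour of the white pot, which stands in it at the start; fixed on the rack. 68 mm across the rim, 9 mm high, inner floor about 52 mm across and 3 mm above its origin, which is the centre of its underside.
- sage_saucer: Saucer in the colour of the grey-green pot, which stands in it at the start; fixed on the rack. 68 mm across the rim, 9 mm high, inner floor about 52 mm across and 3 mm above its origin, which is the centre of its underside.
- mustard_saucer: Saucer in the colour of the mustard-yellow pot, which stands in it at the start; fixed on the rack. 68 mm across the rim, 9 mm high, inner floor about 52 mm across and 3 mm above its origin, which is the centre of its underside.
- rack: Low slatted aluminium rack, fixed, 90 mm wide (x), 420 mm long (y -185 to +235), top 25 mm above the bench. Origin: on the bench under the middle of the row of saucers, which stand at y about +132, +44, -44, -132 mm. +x away from the robot, +y to its left, within 0.12 rad. A blue box of plant labels, 55 mm high, stands at y +205 mm.
- carrier: Empty black tray, fixed, 70 mm wide (x), 270 mm long (y), flat flange at each end; walls 18 mm high. Four square pockets, 64 mm inside, at y +100, +33.4, -33.4, -100 mm, x 0, floor 3 mm above the bench. Origin: on the bench, under its centre. +x away from the robot, +y to its left, within 0.12 rad. Lies about 170 mm beyond the rack or nearer than it.

How it is judged (in metres and radians):
On the way:
1. both low pots stand in their own pockets of the carrier while both tall pots still stand on their saucers (x of terracotta_pot_mid in the frame of carrier between -0.014 and 0.014 m and z of terracotta_pot_mid in the frame of carrier between 0.027 and 0.039 m and angle between each of terracotta_pot_mid, white_pot_mid's own z axis and vertical below 0.15 rad and ((y of terracotta_saucer in the frame of rack between 0.102 and 0.162 m and y of terracotta_pot_mid in the frame of carrier between 0.0861 and 0.1141 m) or (y of terracotta_saucer in the frame of rack between 0.014 and 0.074 m and y of terracotta_pot_mid in the frame of carrier between 0.0194 and 0.0474 m) or (y of terracotta_saucer in the frame of rack between -0.074 and -0.014 m and y of terracotta_pot_mid in the frame of carrier between -0.0474 and -0.0194 m) or (y of terracotta_saucer in the frame of rack between -0.162 and -0.102 m and y of terracotta_pot_mid in the frame of carrier between -0.1141 and -0.0861 m)) and x of white_pot_mid in the frame of carrier between -0.014 and 0.014 m and z of white_pot_mid in the frame of carrier between 0.027 and 0.039 m and ((y of white_saucer in the frame of rack between 0.102 and 0.162 m and y of white_pot_mid in the frame of carrier between 0.0861 and 0.1141 m) or (y of white_saucer in the frame of rack between 0.014 and 0.074 m and y of white_pot_mid in the frame of carrier between 0.0194 and 0.0474 m) or (y of white_saucer in the frame of rack between -0.074 and -0.014 m and y of white_pot_mid in the frame of carrier between -0.0474 and -0.0194 m) or (y of white_saucer in the frame of rack between -0.162 and -0.102 m and y of white_pot_mid in the frame of carrier between -0.1141 and -0.0861 m)) and horizontal distance between sage_pot_mid and sage_saucer below 0.04 m and horizontal distance between mustard_pot_mid and mustard_saucer below 0.04 m), for 0.2 s.
At the end, for the whole second after the job is handed in: Each pot stands in the carrier pocket whose place in the row (first to fourth from the left) is that of its saucer on the rack: within 14 mm of the pocket's centre in x and in y, its height within 6 mm of standing on the pocket floor, tilted less than 0.15 rad, released and at rest (x of terracotta_pot_mid in the frame of carrier between -0.014 and 0.014 m and z of terracotta_pot_mid in the frame of carrier between 0.027 and 0.039 m and angle between each of terracotta_pot_mid, white_pot_mid, sage_pot_mid, mustard_pot_mid's own z axis and vertical below 0.15 rad and ((y of terracotta_saucer in the frame of rack between 0.102 and 0.162 m and y of terracotta_pot_mid in the frame of carrier between 0.0861 and 0.1141 m) or (y of terracotta_saucer in the frame of rack between 0.014 and 0.074 m and y of terracotta_pot_mid in the frame of carrier between 0.0194 and 0.0474 m) or (y of terracotta_saucer in the frame of rack between -0.074 and -0.014 m and y of terracotta_pot_mid in the frame of carrier between -0.0474 and -0.0194 m) or (y of terracotta_saucer in the frame of rack between -0.162 and -0.102 m and y of terracotta_pot_mid in the frame of carrier between -0.1141 and -0.0861 m)) and x of white_pot_mid in the frame of carrier between -0.014 and 0.014 m and z of white_pot_mid in the frame of carrier between 0.027 and 0.039 m and ((y of white_saucer in the frame of rack between 0.102 and 0.162 m and y of white_pot_mid in the frame of carrier between 0.0861 and 0.1141 m) or (y of white_saucer in the frame of rack between 0.014 and 0.074 m and y of white_pot_mid in the frame of carrier between 0.0194 and 0.0474 m) or (y of white_saucer in the frame of rack between -0.074 and -0.014 m and y of white_pot_mid in the frame of carrier between -0.0474 and -0.0194 m) or (y of white_saucer in the frame of rack between -0.162 and -0.102 m and y of white_pot_mid in the frame of carrier between -0.1141 and -0.0861 m)) and x of sage_pot_mid in the frame of carrier between -0.014 and 0.014 m and z of sage_pot_mid in the frame of carrier between 0.052 and 0.064 m and ((y of sage_saucer in the frame of rack between 0.102 and 0.162 m and y of sage_pot_mid in the frame of carrier between 0.0861 and 0.1141 m) or (y of sage_saucer in the frame of rack between 0.014 and 0.074 m and y of sage_pot_mid in the frame of carrier between 0.0194 and 0.0474 m) or (y of sage_saucer in the frame of rack between -0.074 and -0.014 m and y of sage_pot_mid in the frame of carrier between -0.0474 and -0.0194 m) or (y of sage_saucer in the frame of rack between -0.162 and -0.102 m and y of sage_pot_mid in the frame of carrier between -0.1141 and -0.0861 m)) and x of mustard_pot_mid in the frame of carrier between -0.014 and 0.014 m and z of mustard_pot_mid in the frame of carrier between 0.052 and 0.064 m and ((y of mustard_saucer in the frame of rack between 0.102 and 0.162 m and y of mustard_pot_mid in the frame of carrier between 0.0861 and 0.1141 m) or (y of mustard_saucer in the frame of rack between 0.014 and 0.074 m and y of mustard_pot_mid in the frame of carrier between 0.0194 and 0.0474 m) or (y of mustard_saucer in the frame of rack between -0.074 and -0.014 m and y of mustard_pot_mid in the frame of carrier between -0.0474 and -0.0194 m) or (y of mustard_saucer in the frame of rack between -0.162 and -0.102 m and y of mustard_pot_mid in the frame of carrier between -0.1141 and -0.0861 m)) and linear speed of each of terracotta_pot, white_pot, sage_pot, mustard_pot below 0.02 m/s); the robot touches nothing.
It fails at once if a pot is tipped by more than 0.6 rad (angle between any of terracotta_pot_mid, white_pot_mid, sage_pot_mid, mustard_pot_mid's own z axis and vertical above 0.6 rad).
It fails at once if a pot is dropped (moves faster than 0.8 m/s with no finger on it: a fall of about 3 cm) ((linear speed of terracotta_pot above 0.8 m/s and contact force between terracotta_pot and the fingers below 0.01 N) or (linear speed of white_pot above 0.8 m/s and contact force between white_pot and the fingers below 0.01 N) or (linear speed of sage_pot above 0.8 m/s and contact force between sage_pot and the fingers below 0.01 N) or (linear speed of mustard_pot above 0.8 m/s and contact force between mustard_pot and the fingers below 0.01 N)).
It also fails if it takes over 102 s, if anything falls off the work surface, if the arm or the gripper's body presses on something with over 40 N, if the wrist force passes 120 N, or if a joint passes its speed limit or range.

ROBOT

A 6-joint arm with a two-finger parallel gripper is mounted at the origin on the work surface. World frame = base frame: x ahead of the robot, y to its left, z up, the work surface at z = 0. Lengths are in m, angles in degrees, forces in N, time in s.
With the tool pointing down it reaches from about 0.4 to 0.825 m from the base axis. Payload 7 kg.
Tool frame: the origin (TCP) lies midway between the tips of the shut fingers; the grasp point (between the pads) lies 19 mm behind it; z points along the fingers, y is the direction in which the jaws open and shut (so a half turn about z gives the same grasp; the last joint's range is limited). The gripper opens to 88 mm and grips with 3 to 60 N. Pads are 19 mm wide; open, the fingers measure 130 mm over their backs; the gripper's body (78 mm by 193 mm) begins 47 mm behind the grasp point.
Start: joints at [90.991, 20.546, 0.682, 0, -70.136, -16.507], TCP at [0.181, 0.65, 0.227] pointing down, gripper open.
Joint ranges: [-176.03, 176.03], [-82.01, 121.73], [-58.28, 71.71], [-173.87, 95.51], [-174.79, -0.11], [-173.66, 173.66]. Speed limits (degrees/s): [136.94, 136.94, 172.46, 180, 180, 180].

INTERFACE

Orientations are given as a 3x3 rotation matrix whose columns are the frame's x, y, z axes.
In Python, from rig import robot gives the robot as it stands. Calls block until the motion is done:
- robot.goto(position, orientation): joint-space move of the TCP to a pose.
- robot.servo_line(position, ori=None, speed=0.15): straight line of the TCP; ori=None keeps the orientation; speed is the mean speed in m/s.
- robot.movej(angles): joint-space move.
- robot.move_gripper(opening): opening from 0.0 (shut) to 1.0 (fully open); the grip force is fixed at half the most; returns when the fingers have stopped.
- robot.dwell(seconds).
- robot.ik(position, orientation): joint angles nearest the present ones, or None.
- robot.grab_frame(name): name is "side" or "top"; returns (picture, depth): 420x560x3 uint8, red, green, blue; 420x560 float32, m along the optical axis (not along the pixel's ray), 0 where there is no reading.
- robot.camera_info(name): a dict with "vfov" (degrees; the focal length in pixels is half the picture's height over the tangent of half this angle, whatever the lens; pixels are square), "cx", "cy" (the principal point, pixels), "view" (4x4, takes a point from world to camera coordinates). Camera axes: x right, y down, z forward; pixel columns grow to the right and rows downward; lengths in m; the calibration is good to about 2 mm. A picture is of the moment at which its call begins. camera_info takes no time and is no camera call.
A pose or a line that the arm cannot do raises robot.Unreachable and nothing moves.
- robot.job_done(): hands the job in, once; it reports no verdict.
Readings, each from a call of its own:
- robot.read_t(): time.
- robot.read_qpos(): joint angles.
- robot.read_qvel(): joint speeds.
- robot.read_effort(): joint torques, N m.
- robot.read_position(): TCP position.
- robot.read_tcp_rot(): TCP orientation.
- robot.read_force(): force on the tool from outside, world axes, zero at the start.
- robot.read_ft_torque(): the same for the moment, N m.
- robot.read_grip_width(): opening from 0.0 (shut) to 1.0 (fully open).
Only numpy, scipy, OpenCV 4.12 (cv2) and the standard library are available. Lean on these libraries where they do the work, as an engineer would, in place of code of your own. Each camera call takes 0.05 s, during which the arm holds its last target.

## Working session

There is one attempt and no reset: what is moved stays moved. The work goes in short steps, each a Python script; the robot and the scene stay as the last script left them, time stands still between calls to the robot, and variables do not carry over. Pictures are saved under pics/ and viewed, and the job is handed in when it is done.

```bash
ls; mkdir -p pics; python3 - <<'E'
from rig import robot
import cv2,numpy as np
for n in("top","side"):
    p,d=robot.grab_frame(n); cv2.imwrite(f"pics/{n}0.png",p[:,:,::-1]); np.savez(f"pics/{n}0.npz",p=p,d=d)
    i=robot.camera_info(n); print(n,i)
print(robot.read_t(),robot.read_tcp_rot())
E
```

```text
pics
top {'vfov': 57.58942243910594, 'cx': 286.5134473189173, 'cy': 212.9832357509248, 'view': array([[-0.01439432, -0.99976046, -0.01648732,  0.00712874],
       [-0.98046151,  0.01734783, -0.19594458,  0.55747564],
       [ 0.19618366,  0.01334469, -0.98047636,  0.63592646],
       [ 0.        ,  0.        ,  0.        ,  1.        ]])}
side {'vfov': 51.08539428957828, 'cx': 280.30220870943197, 'cy': 213.29011241064586, 'view': array([[-0.94212943, -0.33459886,  0.02087447,  0.50382816],
       [-0.20045568,  0.51232562, -0.83506885,  0.18881903],
       [ 0.26871856, -0.79092734, -0.54974929,  0.56115983],
       [ 0.        ,  0.        ,  0.        ,  1.        ]])}
0.1 [[ 9.63549614e-01 -2.67529596e-01 -2.36998564e-04]
 [-2.67529643e-01 -9.63548451e-01 -1.50757897e-03]
 [ 1.74962394e-04  1.51603128e-03 -9.99998836e-01]]
```

View pics/top0.png

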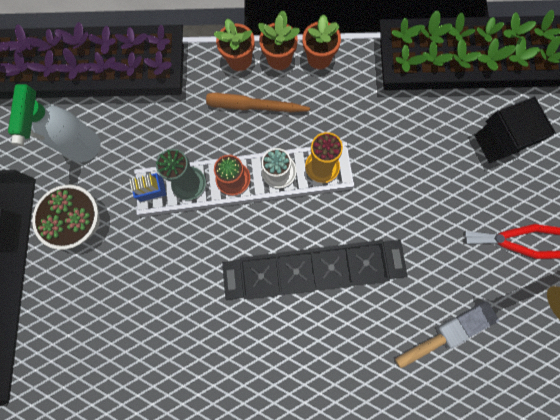

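View pics/side0.png

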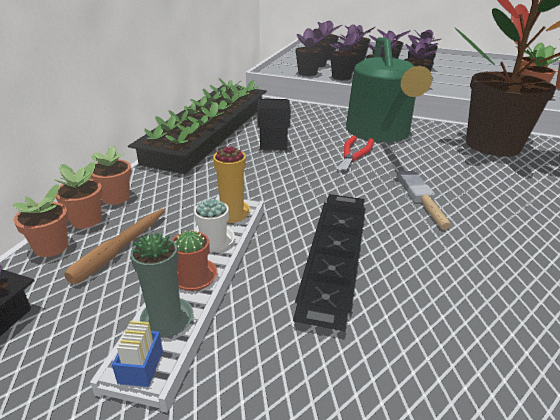

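The row on the rack runs sage (168,165), terracotta (231,175), white (278,168), mustard (325,155) from left to right. The carrier is nearer the robot, with pockets at about (262,275) to (367,264). Next I'll get positions from the depth.

```bash
cat > h.py <<'E'
from rig import robot
import cv2,numpy as np
def cloud(n,d):
    i=robot.camera_info(n); h,w=d.shape; f=h/2/np.tan(np.radians(i["vfov"]/2))
    v,u=np.mgrid[:h,:w].astype(float)
    P=np.stack([(u-i["cx"])/f*d,(v-i["cy"])/f*d,d,np.ones_like(d)],-1)
    W=P@np.linalg.inv(i["view"]).T
    W=W[...,:3]; W[d<=0]=np.nan
    return W
def proj(n,X):
    i=robot.camera_info(n); f=210/np.tan(np.radians(i["vfov"]/2))
    c=(i["view"]@np.r_[X,1])[:3]; return c[:2]/c[2]*f+[i["cx"],i["cy"]]
E
python3 - <<'E'
from h import *
import numpy as np
Ws={}
for n in("top","side"):
    z=np.load(f"pics/{n}0.npz"); W=cloud(n,z["d"]); Ws[n]=W
    print(n,"cam",np.linalg.inv(robot.camera_info(n)["view"])[:3,3])
W=Ws["top"]
for (u,v) in [(172,165),(190,185),(228,170),(277,162),(327,145),(296,272),(231,280),(397,260),(150,180),(400,300),(100,300),(245,285)]: print((u,v),W[v,u].round(4))
W=Ws["side"]
for (u,v) in [(155,250),(192,245),(212,210),(230,160),(332,265),(250,250),(400,300)]: print((u,v),W[v,u].round(4))
# height map
for n in Ws:
    z=Ws[n][...,2]; im=np.clip(z/0.18,0,1); cv2.imwrite(f"pics/h_{n}.png",cv2.applyColorMap((np.nan_to_num(im)*255).astype(np.uint8),cv2.COLORMAP_JET))
E
```

```text
top cam [ 0.42192764 -0.0110302   0.73286272]
side cam [0.36172712 0.51568015 0.45565695]
(172, 165) [0.6231 0.1821 0.1418]
(190, 185) [0.6109 0.1731 0.0635]
(228, 170) [0.6271 0.0983 0.0974]
(277, 162) [0.6383 0.0127 0.1024]
(327, 145) [ 0.6504 -0.0703  0.1465]
(296, 272) [ 0.4539 -0.0174  0.0035]
(231, 280) [0.4406 0.1035 0.0156]
(397, 260) [ 0.4726 -0.2051  0.0169]
(150, 180) [0.6205 0.2452 0.0679]
(400, 300) [ 0.3995 -0.2104 -0.0015]
(100, 300) [0.4075 0.3519 0.0024]
(245, 285) [0.4312 0.0791 0.0021]
(155, 250) [0.6243 0.1865 0.1402]
(192, 245) [0.6221 0.1125 0.0951]
(212, 210) [0.6348 0.0289 0.0973]
(230, 160) [ 0.6405 -0.0509  0.1421]
(332, 265) [ 0.4554 -0.0213  0.0054]
(250, 250) [ 5.942e-01 -1.600e-02  3.000e-04]
(400, 300) [ 0.344   0.0129 -0.0007]
```

View pics/h_top.png

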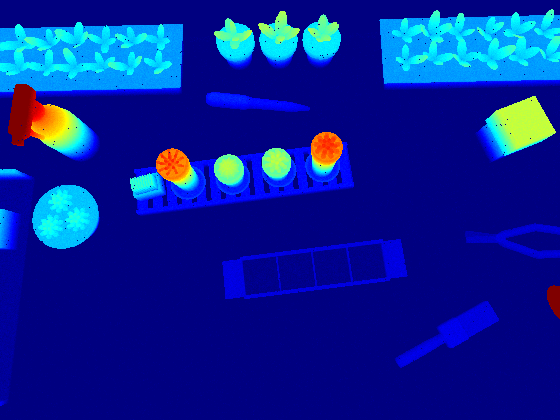

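```bash
cat >> h.py <<'E'
from scipy.optimize import least_squares
def rimfit(W,c0,ztop,r=0.026):
    P=W.reshape(-1,3); P=P[np.isfinite(P[:,0])]
    d=np.hypot(P[:,0]-c0[0],P[:,1]-c0[1])
    m=(P[:,2]>ztop-.014)&(P[:,2]<ztop-.001)&(d<.04)
    Q=P[m]
    f=lambda c:np.hypot(Q[:,0]-c[0],Q[:,1]-c[1])-r
    c=np.array(c0,float)
    for _ in range(4):
        q=np.abs(np.hypot(Q[:,0]-c[0],Q[:,1]-c[1])-r)<.008
        c=least_squares(lambda c:np.hypot(Q[q,0]-c[0],Q[q,1]-c[1])-r,c,loss='soft_l1',f_scale=.001).x
    return c,q.sum(),np.std(f(c)[q])
def carrier_rect(W,lo=.011,hi=.024):
    P=W.reshape(-1,3); P=P[np.isfinite(P[:,0])]
    m=(P[:,2]>lo)&(P[:,2]<hi)&(P[:,0]>.38)&(P[:,0]<.53)&(P[:,1]<.135)&(P[:,1]>-.235)
    return P[m]
E
python3 - <<'E'
from h import *
pots=dict(sage=((.61,.182),.138),terra=((.62,.095),.088),white=((.632,.012),.088),mustard=((.64,-.07),.138))
Ws={n:cloud(n,np.load(f"pics/{n}0.npz")["d"]) for n in("top","side")}
for k,(c,z) in pots.items():
    for n in Ws: print(k,n,*rimfit(Ws[n],c,z))
for n in Ws:
    P=carrier_rect(Ws[n]); 
    print(n,len(P),cv2.minAreaRect(P[:,:2].astype(np.float32)),np.percentile(P[:,2],[5,50,95]))
    # robust: rasterise
    g=np.zeros((400,200),np.uint8); ij=((P[:,:2]-[.37,-.25])*1000).round().astype(int); 
    ok=(ij>=0).all(1)&(ij[:,0]<200)&(ij[:,1]<400); g[ij[ok,1],ij[ok,0]]=255; cv2.imwrite(f"pics/c_{n}.png",cv2.resize(g,None,fx=1.5,fy=1.5))
    g=cv2.morphologyEx(g,cv2.MORPH_CLOSE,np.ones((5,5)));g=cv2.morphologyEx(g,cv2.MORPH_OPEN,np.ones((3,3)))
    cs,_=cv2.findContours(g,cv2.RETR_EXTERNAL,cv2.CHAIN_APPROX_NONE); c=max(cs,key=cv2.contourArea); r=cv2.minAreaRect(c); print(np.array(r[0])/1000+[.37,-.25],r)
E
```

```text
sage top [0.62468235 0.18657406] 289 0.002978312202619683
sage side [0.62713864 0.18541743] 559 0.002761924022355013
terra top [0.63450962 0.10012216] 315 0.00238044629349005
terra side [0.6338046  0.10084124] 317 0.002543277453203149
white top [0.64519818 0.01555153] 237 0.002368427340397838
white side [0.64394406 0.01558306] 272 0.0018884395293848227
mustard top [ 0.65207898 -0.07043836] 272 0.0023639329907251313
mustard side [ 0.65078374 -0.06997259] 250 0.0017855019554841758
top 2854 ((0.45980408787727356, -0.050526440143585205), (0.07815056294202805, 0.3381780982017517), 6.207037925720215) [0.01434518 0.01700428 0.0191001 ]
[ 0.45965587 -0.05010005] ((89.65586853027344, 199.8999481201172), (78.6604995727539, 337.55120849609375), 6.296818733215332)
side 3046 ((0.4584633409976959, -0.049688369035720825), (0.07803711295127869, 0.34038877487182617), 6.24123477935791) [0.01286568 0.01822903 0.01973019]
[ 0.45849916 -0.04899228] ((88.49916076660156, 201.00772094726562), (78.18994140625, 338.5746154785156), 6.241915225982666)
```

View pics/c_top.png

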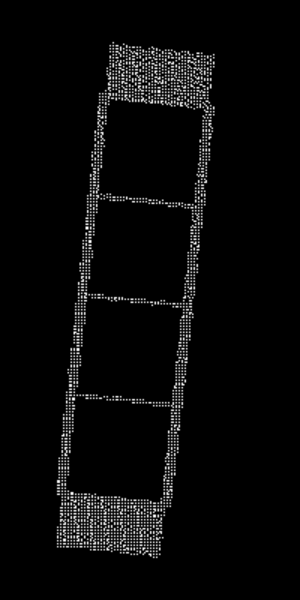

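```bash
cat >> h.py <<'E'
YAW=0.106
def R(a=YAW,s=1):
    y=np.array([np.cos(a),np.sin(a),0])*s; z=np.array([0,0,-1.]); return np.c_[np.cross(y,z),y,z]
C=np.array([.459,-.0496])
ex=np.array([np.cos(YAW),np.sin(YAW)]); ey=np.array([-ex[1],ex[0]])
pocket={k:C+ey*y for k,y in zip(["sage","terra","white","mustard"],[.1,.0334,-.0334,-.1])}
src=dict(sage=(.626,.186),terra=(.634,.1005),white=(.6445,.0155),mustard=(.6515,-.070))
H=dict(sage=.11,terra=.06,white=.06,mustard=.11)
E
python3 - <<'E'
from h import *
W=cloud("top",np.load("pics/top0.npz")["d"])
P=W[60:200,0:130].reshape(-1,3);P=P[P[:,2]>.1]; print("bottle",P.min(0),P.max(0))
print(np.nanmax(W[250:,:300,2]))
print(pocket)
for s in(1,-1):
    print(robot.ik([.3,.5,.36],R(s=s)))
    for k in src:
        for z in (H[k]+.001,H[k]+.121): print(k,s,z,np.round(robot.ik([*src[k],z],R(s=s)),1), np.round(robot.ik([*pocket[k],z-.02],R(s=s)),1))
E
```

```text
bottle [0.65008796 0.37884165 0.10004811] [0.74762076 0.43904475 0.19296253]
0.02137297947636141
{'sage': array([0.44841984, 0.04983873]), 'terra': array([ 0.45546623, -0.01638747]), 'white': array([ 0.46253377, -0.08281253]), 'mustard': array([ 0.46958016, -0.14903873])}
[ 78.24034724   8.64092726   1.76146918   0.         -83.12054192
 107.83300538]
sage 1 0.111 [ 33.6  23.6 -10.6   0.  -55.7 152.4] [ 31.5   7.5 -37.2   0.  -45.3 154.6]
sage 1 0.23099999999999998 [ 33.6  18.4  -1.9   0.  -69.7 152.4] [ 31.5  -0.4 -27.5   0.  -62.9 154.6]
terra 1 0.061 [ 26.4  25.7 -14.9   0.  -49.4 159.7] [ 22.8  12.5 -39.8   0.  -37.6 163.2]
terra 1 0.181 [ 26.4  19.2  -7.4   0.  -63.4 159.7] [ 22.8   2.9 -31.3   0.  -55.8 163.2]
white 1 0.061 [ 18.7  25.9 -14.6   0.  -49.5 167.4] [ 13.9  13.7 -38.1   0.  -38.2 172.1]
white 1 0.181 [ 18.7  19.5  -7.    0.  -63.5 167.4] [ 13.9   4.3 -29.8   0.  -55.9 172.1]Traceback (most recent call last):
  File "<stdin>", line 9, in <module>
    return _wrapfunc(a, 'round', decimals=decimals, out=out)
    return _wrapit(obj, method, *args, **kwds)
    result = getattr(arr, method)(*args, **kwds)
TypeError: unsupported operand type(s) for *: 'NoneType' and 'float'
```

```bash
cat >> h.py <<'E'
def grab(k,lift=.12,a=YAW):
    x,y=src[k]; zg=H[k]+.001
    robot.servo_line([x,y,zg],speed=.1)
    robot.move_gripper(0.0)
    print(k,"grip mm",robot.read_grip_width()*88)
    f0=robot.read_force()
    robot.servo_line([x,y,zg+.02],speed=.06); robot.dwell(.1)
    print("df",(robot.read_force()-f0).round(2),"w",robot.read_grip_width()*88)
    robot.servo_line([x,y,zg+lift],speed=.15)
def place(k,lift=.12):
    x,y=pocket[k]; zp=H[k]-.024+.0007
    robot.servo_line([x,y,H[k]+.001+lift],ori=R(s=-1),speed=.15)
    robot.servo_line([x,y,zp+.02],speed=.12)
    f0=robot.read_force()
    robot.servo_line([x,y,zp],speed=.03); robot.dwell(.15)
    print("place df",(robot.read_force()-f0).round(2),robot.read_position().round(4),robot.read_t())
def release(k,lift=.09):
    robot.move_gripper(1.0)
    robot.servo_line([*robot.read_position()[:2],H[k]+lift],speed=.15)
def shot(tag):
    r={}
    for n in("top","side"):
        p,d=robot.grab_frame(n); cv2.imwrite(f"pics/{n}{tag}.png",p[:,:,::-1]); r[n]=cloud(n,d)
    return r
E
python3 - <<'E'
from h import *
robot.servo_line([.181,.65,.34],speed=.2)
robot.goto([*src["terra"],.28],R(s=-1))
print(robot.read_t(),robot.read_qpos().round(1))
robot.servo_line([*src["terra"],.12],speed=.15)
shot("1")
print(robot.read_t(),robot.read_grip_width())
E
```

```text
3.35 [ 26.5  15.9   1.   -0.  -75.1 -20.3]
4.6667 0.9977749608420501
```

View pics/side1.png

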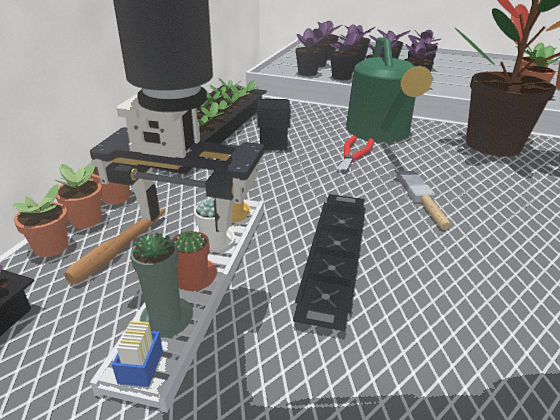

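View pics/top1.png

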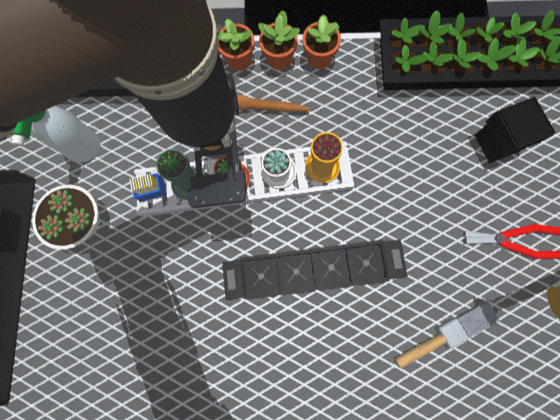

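The jaws straddle the terracotta pot at about (191,245) in the side view. The gripper body is narrow along the row, so it clears the sage pot. I'll grasp it now.

```bash
python3 - <<'E'
from h import *
grab("terra"); place("terra"); release("terra")
shot("2"); print(robot.read_t())
E
```

```text
terra grip mm 51.35642882713715
df [-0.57 -0.63 -3.02] w 51.744733061595774
place df [ 0.51  0.   -0.16] [ 0.4556 -0.0163  0.0368] 11.2167
13.0333
```

View pics/side2.png

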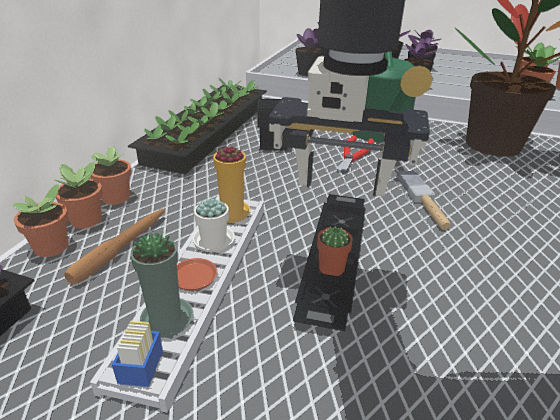

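The terracotta pot stands upright in the second pocket, at about (334,250), and its saucer at (196,275) is empty. The white pot is next, with a numeric check on both.

```bash
python3 - <<'E'
from h import *
robot.servo_line([*pocket["terra"],.20],speed=.2)
robot.servo_line([*src["white"],.18],speed=.2)
grab("white"); place("white"); release("white")
robot.servo_line([*src["mustard"],.24],speed=.2)
r=shot("3"); print(robot.read_t())
for k in("terra","white"):
  for n in r:
    for zt in (.063,):
      c,m,s=rimfit(r[n],pocket[k],zt); e=c-C; print(k,n,m,"carrier xy",(e@ex).round(4),(e@ey).round(4),s.round(4))
E
```

```text
white grip mm 51.16018156783176
df [-0.72 -1.67 -2.63] w 51.57409445580186
place df [-0.1  -0.36  0.01] [ 0.4627 -0.0828  0.0368] 21.65
24.6667
terra top 292 carrier xy 0.0012 0.0339 0.0022
terra side 318 carrier xy -0.0005 0.0334 0.0026
white top 227 carrier xy 0.0012 -0.0338 0.0022
white side 225 carrier xy -0.0006 -0.0333 0.0021
```

View pics/side3.png

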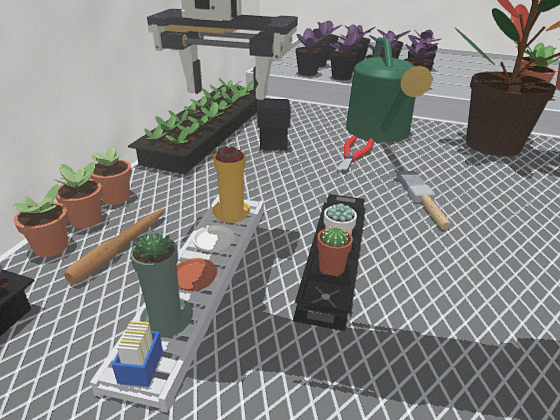

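View pics/top3.png

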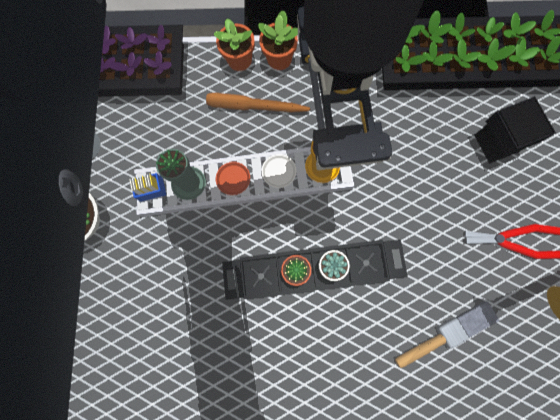

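Both low pots stand in pockets 2 and 3, at (334,250) and (340,218) in the side view, within about 1 mm of centre. Both tall pots are still on their saucers. Next is the mustard pot.

```bash
python3 - <<'E'
from h import *
grab("mustard"); place("mustard"); release("mustard",.11)
robot.servo_line([*src["sage"],.27],speed=.2)
r=shot("4"); print(robot.read_t())
for k,zt in(("mustard",.113),("white",.063)):
  for n in r:
      c,m,s=rimfit(r[n],pocket[k],zt); e=c-C; print(k,n,m,"carrier xy",(e@ex).round(4),(e@ey).round(4),s.round(4))
E
```

```text
mustard grip mm 51.43697644511802
df [-0.76  0.02 -2.31] w 51.486815177425434
place df [-0.7   0.23  1.  ] [ 0.4697 -0.1491  0.0869] 31.8167
35.7833
mustard top 271 carrier xy 0.0006 -0.1003 0.0023
mustard side 229 carrier xy -0.0005 -0.0999 0.0016
white top 212 carrier xy 0.0016 -0.0334 0.0022
white side 216 carrier xy -0.0005 -0.0333 0.0021
```

View pics/side4.png

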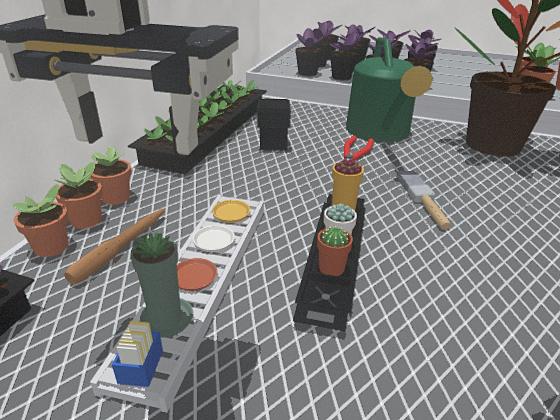

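The mustard pot is upright in pocket 4, at about (347,185). Last is the sage pot, whose only remaining neighbour is the label box, well below the gripper body.

```bash
python3 - <<'E'
from h import *
grab("sage"); place("sage"); release("sage",.11)
p=robot.read_position()
robot.servo_line([*p[:2],.34],speed=.2)
robot.goto([.4,.42,.36],R(s=-1))
robot.dwell(.5)
r=shot("5"); print(robot.read_t())
for k in H:
  for n in r:
      c,m,s=rimfit(r[n],pocket[k],H[k]+.003); e=c-C; print(k,n,m,"carrier xy",(e@ex).round(4),(e@ey).round(4),s.round(4))
E
```

```text
sage grip mm 51.49633298203331
df [-0.13 -1.02 -2.99] w 51.25958603079789
place df [-1.    0.12 -0.92] [0.4485 0.0499 0.0868] 43.4
48.0
sage top 283 carrier xy -0.0001 0.1016 0.0029
sage side 420 carrier xy 0.0008 0.0993 0.0026
terra top 292 carrier xy 0.0022 0.0341 0.0024
terra side 14 carrier xy -0.0007 0.0334 0.0002
white top 207 carrier xy 0.0017 -0.0333 0.0023
white side 130 carrier xy -0.0008 -0.0339 0.0025
mustard top 266 carrier xy 0.0007 -0.1005 0.0023
mustard side 238 carrier xy -0.0006 -0.0999 0.0017
```

View pics/side5.png

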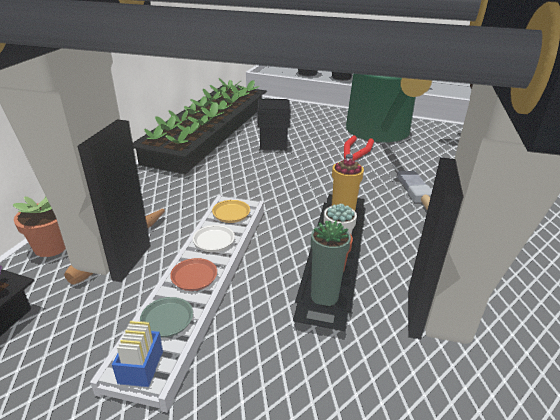

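View pics/top5.png

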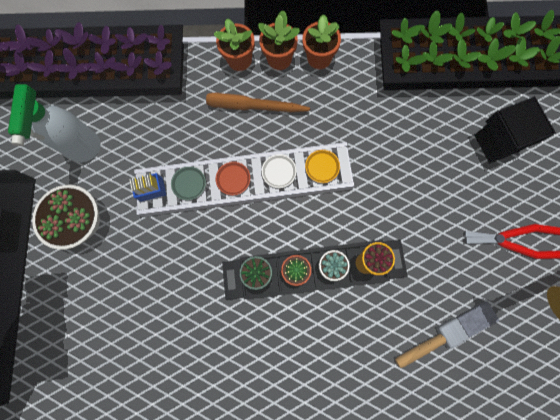

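The top view shows all four pots upright in the right order: sage (256,272), terracotta (296,269), white (334,265) and mustard (377,259). All the saucers are empty. The gripper hangs free close to the side camera and touches nothing.

```bash
python3 - <<'E'
from rig import robot
print(robot.read_force()); robot.job_done(); print(robot.read_t())
E
```

```text
[-0.49900948  0.10890649 -0.08800132]
the job is handed in; nothing more can be done
the job is handed in; nothing more can be done
```

All four pots are packed in the carrier in rack order (sage, terracotta, white, mustard from left to right), and the job is handed in. I placed terracotta and white first, while both tall pots stood on their saucers, then mustard, then sage.

- **Position:** the last camera fits, taken at 48.0 s of the 102 s allowed, put every pot within about 2.5 mm of its pocket centre (14 mm is allowed). The two cameras differ by up to 3 mm. In the last side view the sage pot hid most of the terracotta rim, so that one fit rests on only 14 points, though it agrees with the earlier fits.
- **Upright and at rest:** I judged this by eye from the pictures and did not measure tilt or speed. The rims were found at the height expected for pots standing on the pocket floor. The set-down force change was small (1 N or less), so each pot may have settled a fraction of a millimetre when released.
- **Robot clear:** the gripper was open and well away from everything, with a force reading near zero.

No check failed. `job_done()` gives no verdict, so I have no confirmation beyond these checks.

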